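Refit the blade of a kitchen slicer

ROBOT

A 6-joint arm with a two-finger parallel gripper is mounted at the origin on the work surface. World frame = base frame: x ahead of the robot, y to its left, z up, the work surface at z = 0. Lengths are in m, angles in rad, forces in N, time in s.
With the tool pointing down it reaches from about 0.35 to 0.725 m from the base axis. Payload 6 kg.
Tool frame: the origin (TCP) lies at the very end of the fingers, on their centre line; the grasp point (between the pads) lies 19 mm behind it; z points along the fingers, y is the line along which they close (so a half turn about z gives the same grasp; the last joint's range is limited). The gripper opens to 85 mm and grips with 20 to 120 N. Pads are 22 mm wide; open, the fingers measure 114 mm over their backs; the gripper's body (76 mm by 85 mm) begins 54 mm behind the grasp point. The pads swing forward as they close: fully open they stand 13 mm farther back than shut.
Start: joints at [1.484, 0.04, 0.085, 0, -1.615, -0.334], TCP at [0.245, 0.548, 0.231] pointing down, gripper open.
Joint ranges: [-2.56, 2.56], [-1.29, 2.01], [-1.08, 1.49], [-3.29, 1.98], [-2.81, -0.18], [-2.99, 2.99]. Speed limits (rad/s): [2.57, 2.57, 3.01, 3.14, 3.14, 3.14].

INTERFACE

Orientations are given as a rotation vector (axis times angle).
In Python, from rig import ctrl gives the robot as it stands. The module is installed in compiled form; this text tells all that it offers.
- The arm moves only by the shell command python3 -m crank 'ROWS' [FORCE]. ROWS is JSON, a list of rows, each a list of 7 numbers: the turn, a rotation vector about the tool's x, y, z scaled (see below), then the shift along the tool's x, y, z scaled (see below), then the closure, from 0 (fully open) to 1 (shut). In form: [[ax, ay, az, dx, dy, dz, hand], ...]. A call has 1 to 5 rows; each row is the pose to reach, as a shift and turn from the pose commanded when the call began, along the tool's axes at that moment, turning the shorter way round; what a row does not reach only later rows make up. The controller multiplies each number of a shift by 0.12 m and each number of a turn by 360 degrees. A row lasts 1/8 s, in which the tool goes at most 62.5 mm and 10.7 degrees, less where a joint would pass 70% of its speed; a pose out of reach is approached as far as the arm can. A call with a number of a shift or a turn outside -1 to 1 is refused whole. A call with a gripper value outside its range is refused whole. The fingers move at their own pace and stop on an object; FORCE is the grip in N (left out, the last holds). Time passes only in rows, so rows that repeat a pose let the fingers close. It gives the time, the measured TCP pose, the force, the opening and the grip force at its end, in the units of the state.
- ctrl.sense(): the state, without advancing time (a new reading comes with each control period).
- ctrl.capture(name): name is "side" or "top"; returns a dict with "frame" (400x640x3 uint8, red, green, blue), "fx", "fy", "cx", "cy" (pixels), "R" (3x3) and "t" (3): a world point X has camera coordinates R X + t. Camera axes: x right, y down, z forward; pixel columns grow to the right and rows downward; lengths in m; the calibration is good to about 2 mm. A picture is of the moment at which its call begins. There is no depth.
- ctrl.hand_in(): hands the job in; it is judged then, once.
The state is a dict: "time_s": time; "joint_pos": joint angles; "qd": joint speeds; "effort": joint torques, N m; "tool_pos": TCP position; "orientation": TCP orientation; "wrist_force": force on the tool from outside, world axes, zero at the start; "torque": the same for the moment, N m; "gripper_width": opening from 0.0 (shut) to 1.0 (fully open); "grasp_force": force on a finger pad.
Only numpy, scipy, OpenCV 4.12 (cv2) and the standard library are available. Lean on these libraries where they do the work, as an engineer would, in place of code of your own. Each camera call takes 0.05 s, during which the arm holds its last target. There are 200 camera calls.

TASK

Lay the loose slicer blade flat into the recess of the sloping slicer, with its notch over the little pin, without dropping it. Then turn the slicer's small keeper bar fully across onto the end of the blade to hold it, and let go. Leave the toys and the bowl where they are.

Things in the scene. Friction and masses are not known exactly. Their poses are not given: they have to be found in the camera images.
- deck: Sloping deck of a white kitchen slicer fixed to the bench. Origin: centre of the floor of its blade recess, 70 mm above the bench. x runs up the slope (30 degrees), away from the robot; y across, to the robot's left; z square out of the deck. It spans x -95 to +125, y -84 to +84 mm; recess 66 (x) by 106 (y) by 4 mm deep, floor at z = 0, deck top at z = 4 mm, side rails at z = 6 mm.
- pin (a point): Foot, on the recess floor, of the one steel locating pin: 6 mm in diameter, 10 mm tall, square to the deck, at x = -20.5, y = 0 mm in the deck's frame. With the blade seated (its axes along the deck's, pin in the notch, underside on the floor), the blade's origin is at x -1.5 to +3, y -2 to +2, z 0 mm in the deck's frame.
- blade: Loose blade flat on the bench, about 200 g: steel plate 60 (x) by 100 (y) by 5 mm (z), with a black finger grip on its middle, 26 long (x), 12 wide (y), top 27 mm above the plate's underside. Origin: centre of the underside, z up. The long +x edge is the plain cutting edge, which goes uphill; the long -x edge has the notch in its middle and goes downhill.
- notch (a point): Inner end of the blade's open notch, on its underside (x = -16, y = 0 mm in the blade's frame). The notch is 10 mm wide (y) and 14 mm deep (x from -30 to -16 mm).
- keeper (a joint): Angle (rad) of the keeper, a steel bar 12 mm wide, turning about the deck's z. 0: it points straight up the slope beside the recess (open); growing values turn it clockwise seen from above, over the left (+y) end of the recess; 1.57: fully across, over the blade's end. Stops at -0.7 and 1.6. Light friction (about 1.5 N at the knob); stays where left.
- keeper_pivot (a point): Pivot of the keeper, at the bar's underside: x = 8, y = 66, z = 7 mm in the deck's frame. The bar is 5 mm thick (z 7 to 12 mm) and passes 2 mm over a seated blade.
- keeper_knob (a point): Middle of the keeper's upright black knob, 12 mm in diameter and 22 mm tall, standing on the bar 30 mm from the pivot; it spans 12 to 34 mm above the recess floor.
- bowl: White ceramic bowl, 110 mm wide and 50 mm high; origin at the centre of its underside. Leave alone.
- phone: Plastic toy phone, 130 by 56 by 18 mm, lying flat; origin at the centre of its underside. Leave alone.
- watering_can: Plastic toy watering can, 84 mm wide, 100 mm tall, spout to its +x, handle to -x, 170 mm over both; origin at the centre of its underside. Leave alone.
- car: Small aluminium toy car, 85 by 42 by 38 mm; origin at the centre of its underside. Leave alone.
Things that resemble listed ones, but are neither listed nor needed, are in the scene too. Leave any pink look-alike of the blade alone.

How it is judged:
By the outcome, as a careful person would: the job done as asked, in the order asked, and still so for the second after the job is handed in, with the robot touching nothing.
It also fails if it takes over 61 s, if anything falls off the work surface, if the arm or the gripper's body presses on something with over 40 N, if the wrist force passes 120 N, or if a joint passes its speed limit or range.

## Working session

There is one attempt and no reset: what is moved stays moved. The work goes in short steps, Python scripts to look and compute and a shell command to move; the robot and the scene stay as the last step left them, time stands still between calls to the robot, and variables do not carry over. Pictures are saved under pics/ and viewed, at most 10 in all, crops included, and the job is handed in when it is done.

```bash
mkdir -p pics
python3 - <<'E'
from rig import ctrl
import cv2,pickle
for n in("top","side"):
    c=ctrl.capture(n); pickle.dump(c,open(n+".pkl","wb")); cv2.imwrite(f"pics/{n}0.png",c["frame"][:,:,::-1])
    print(n,c["fx"],c["cx"],c["cy"],c["R"],c["t"])
print(ctrl.sense())
E
```

```text
top 365.71662142847885 323.4373279781108 194.86963913412845 [[-0.0295585  -0.99956072  0.00215789]
 [-0.99255517  0.02909601 -0.11826939]
 [ 0.11815465 -0.00563769 -0.9929792 ]] [0.01196896 0.61587946 1.2856239 ]
side 398.2452182276056 324.85027685328185 196.88920727937773 [[ 0.93561186 -0.35299997 -0.00463335]
 [-0.23960499 -0.62531503 -0.74267796]
 [ 0.259268    0.69596848 -0.66963272]] [-0.57558033  0.24506196  1.027054  ]
{'time_s': 0.1, 'joint_pos': array([ 1.48370579e+00,  4.07449371e-02,  8.38792877e-02, -3.63784765e-04,
       -1.61549712e+00, -3.33716873e-01]), 'qd': array([ 0.00040014, -0.00063486,  0.00153976, -0.00065083,  0.00043748,
       -0.00011468]), 'effort': array([-4.78141825e-03, -3.69353306e+01,  3.48277795e+01,  6.95149362e+00,
       -4.55174493e-03,  2.91198894e-06]), 'tool_pos': array([0.244916  , 0.54740811, 0.23037404]), 'orientation': array([ 3.07075134e+00, -6.55777911e-01, -2.63759431e-04]), 'wrist_force': array([-0.17848939, -0.14227753, -0.89574308]), 'torque': array([-0.01819346, -0.06873628, -0.00764131]), 'grasp_force': 0.0, 'gripper_width': 1.0035404830381467}
```

View pics/top0.png

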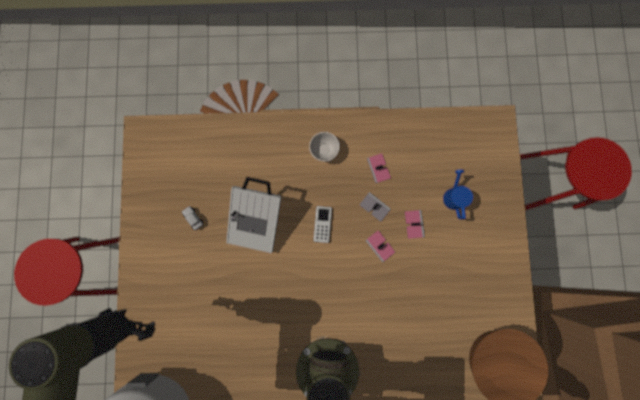

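View pics/side0.png

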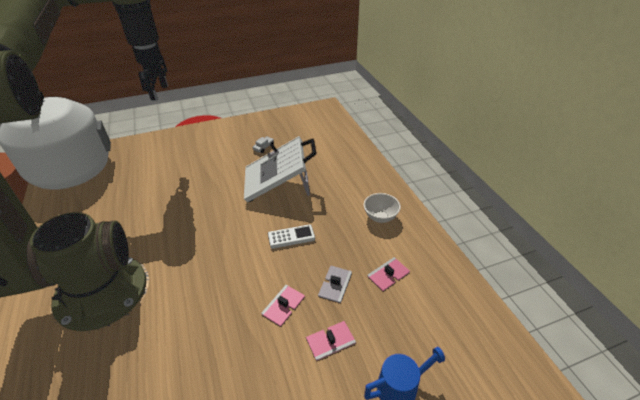

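Top view: the steel-grey blade is at (375,207). The pink look-alikes are at (379,168), (415,224) and (380,247), and the slicer is at (254,220). In the side view the grey blade is at (335,284) and the slicer at (278,168). I choose the grey one and check it in a crop.

Run:
```python
import cv2,pickle,numpy as np
def crop(n,u,v,w,h,s):
    f=pickle.load(open(n+".pkl","rb"))["frame"][:,:,::-1]
    im=cv2.resize(f[v:v+h,u:u+w],None,fx=s,fy=s,interpolation=cv2.INTER_CUBIC)
    im=np.clip(im*1.4,0,255).astype(np.uint8)
    for k in range(0,w,10):
        cv2.line(im,(k*s,0),(k*s,5),(0,255,0),1); cv2.putText(im,str(u+k),(k*s,14),0,.33,(0,255,0))
    for k in range(0,h,10):
        cv2.line(im,(0,k*s),(5,k*s),(0,255,0),1); cv2.putText(im,str(v+k),(6,k*s+4),0,.33,(0,255,0))
    return im
a=np.hstack([crop("top",355,185,40,40,10),crop("side",315,260,40,40,10)])
cv2.imwrite("pics/blade.png",np.vstack([a]))
b=np.hstack([crop("top",220,175,66,80,6),crop("side",240,130,66,80,6)])
cv2.imwrite("pics/slicer.png",b)
```

```text
(no output)
```

View pics/blade.png

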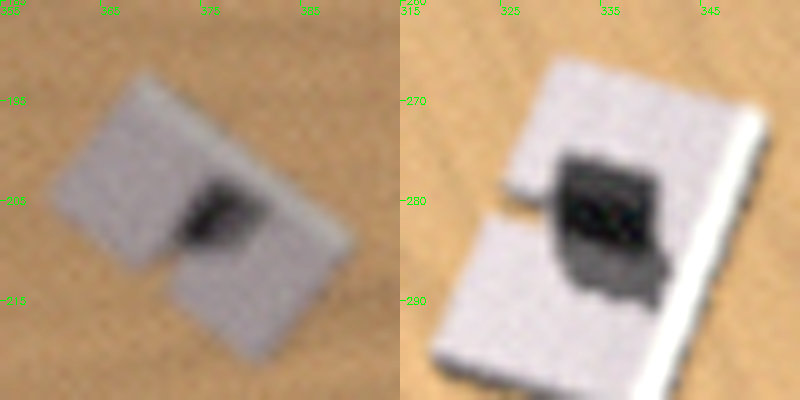

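View pics/slicer.png

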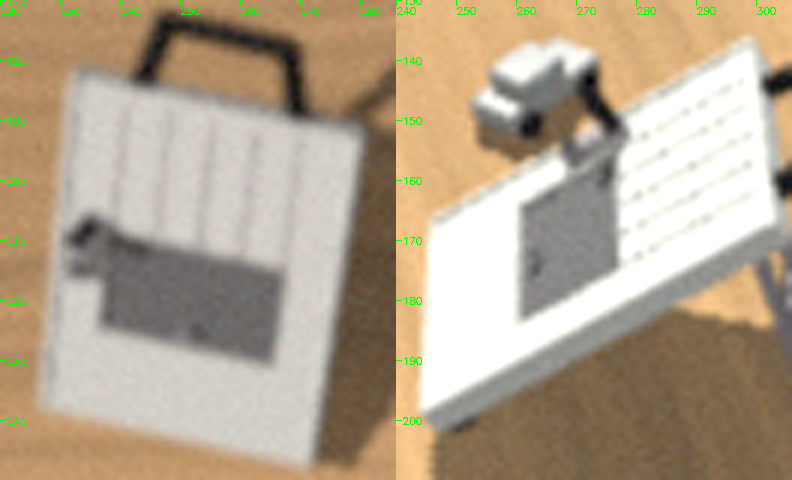

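```bash
cat > h.py <<'E'
import numpy as np,pickle
from scipy.optimize import least_squares
from scipy.spatial.transform import Rotation as Ro
def proj(c,X):
    p=np.asarray(X)@c["R"].T+c["t"]; return np.c_[c["fx"]*p[:,0]/p[:,2]+c["cx"],c["fy"]*p[:,1]/p[:,2]+c["cy"]]
def pose(x,y,z,yaw,slope=0):
    T=np.eye(4); T[:3,:3]=Ro.from_euler("ZY",[yaw,-slope],degrees=True).as_matrix(); T[:3,3]=x,y,z; return T
def tf(T,P): return np.atleast_2d(P)@T[:3,:3].T+T[:3,3]
E
cat > fit.py <<'E'
from h import *
C={n:pickle.load(open(n+".pkl","rb")) for n in("top","side")}
def solve(obs,mk,x0):
    def f(p):
        T=mk(p); return np.concatenate([(proj(C[n],tf(T,P)/1)-uv).ravel() for n,P,uv in obs])
    s=least_squares(f,x0,loss="soft_l1",x_scale=[.01,.01,1]); print(s.x.round(4)); print(f(s.x).reshape(-1,2).round(1).tolist()); return s.x
mm=.001*np.array
t=lambda u0,v0,s,P:np.array(P)/s+[u0-0,v0]
bl=solve([("top",np.array([[30,50,5],[30,-50,5],[-30,50,5],[-30,-50,5]])*.001,t(355,185,10,[[145,70],[355,240],[50,190],[260,360]])),
 ("side",np.array([[30,50,5],[-30,50,5],[-30,-50,5],[-16,0,5]])*.001,t(315,260,10,[[350,110],[155,55],[-1e9,0],[0,0]])[:0] if 0 else t(275,260,10,[[765,115],[555,60],[435,350],[555,200]])[[0,1,2,3]])][:1],
 lambda p:pose(p[0],p[1],0,p[2]),[.55,-.15,-40])
B=pose(bl[0],bl[1],0,bl[2]); print("side pred blade",proj(C["side"],tf(B,np.array([[30,50,5],[30,-50,5],[-30,50,5],[-30,-50,5],[-16,0,5],[13,0,27],[-13,0,27]])*.001)).round(1).tolist())
R=np.array([[33,53,4],[33,-53,4],[-33,-53,4],[-33,53,4]])*.001
D=np.array([[125,84,6],[125,-84,6],[-95,-84,6],[-95,84,6]])*.001
P=np.vstack([R[1:],D])
dk=solve([("top",P,t(220,175,6,[[286,268],[272,363],[100,325],[72,70],[363,128],[310,465],[40,407]])),
 ("side",P,t(240-66,130,6,[[618,262],[522,320],[520,205],[752,40],[782,215],[424,410],[430,222]]))],lambda p:pose(p[0],p[1],.07,p[2],30),[.55,.2,-5])
T=pose(dk[0],dk[1],.07,dk[2],30)
print("pivot",[proj(C[n],tf(T,[.008,.066,.012])).round(1).tolist() for n in C])
for a in np.arange(-.7,1.6,.2):
    k=[[.008+.03*np.cos(a),.066-.03*np.sin(a),z] for z in(.012,.034)]
    print(round(a,1),[proj(C[n],tf(T,k)).round(1).tolist() for n in C])
E
python3 fit.py
```

```text
Traceback (most recent call last):
  File "fit.py", line 7, in <module>
    mm=.001*np.array
       ~~~~^~~~~~~~~
TypeError: unsupported operand type(s) for *: 'float' and 'builtin_function_or_method'
```

```bash
sed -i '/^mm=/d; s/t(315,260,10,\[\[350,110\].*if 0 else //; s/\[\[0,1,2,3\]\])\]\[:1\]/)]/' fit.py; python3 fit.py
```

```text
[  0.572   -0.1938 -40.1502]
[[-0.7, -0.4], [-0.2, -0.7], [-1.1, 0.2], [-0.6, 0.0], [0.6, 0.4], [0.4, -0.0], [-0.4, 0.7], [-0.7, 1.8]]
side pred blade [[352.1, 271.9], [340.7, 302.5], [330.9, 266.0], [318.1, 295.7], [329.8, 281.8], [340.5, 279.7], [330.9, 277.0]]
[  0.5187   0.2461 -13.6897]
[[0.0, -0.8], [0.1, -0.2], [-0.6, -0.1], [-1.1, -0.1], [-0.6, 0.7], [0.0, -0.2], [-0.7, -0.4], [1.2, 1.6], [-0.2, 1.6], [0.1, 0.4], [0.1, -0.5], [-0.7, 1.4], [-0.3, 1.5], [0.0, 0.1]]
pivot [[[232.7, 219.1]], [[269.3, 154.9]]]
-0.7 [[[227.7, 212.1], [225.5, 214.9]], [[274.9, 148.3], [271.0, 143.8]]]
-0.5 [[[229.2, 211.5], [227.0, 214.3]], [[275.7, 148.6], [271.9, 144.1]]]
-0.3 [[[230.8, 211.2], [228.6, 214.0]], [[276.4, 149.3], [272.5, 144.7]]]
-0.1 [[[232.5, 211.3], [230.4, 214.1]], [[276.7, 150.1], [272.9, 145.6]]]
0.1 [[[234.2, 211.7], [232.1, 214.4]], [[276.8, 151.2], [272.9, 146.6]]]
0.3 [[[235.9, 212.3], [233.8, 215.1]], [[276.5, 152.4], [272.7, 147.8]]]
0.5 [[[237.4, 213.3], [235.3, 216.1]], [[276.0, 153.7], [272.1, 149.2]]]
0.7 [[[238.7, 214.4], [236.6, 217.2]], [[275.2, 155.0], [271.3, 150.5]]]
0.9 [[[239.8, 215.8], [237.7, 218.6]], [[274.2, 156.4], [270.2, 151.9]]]
1.1 [[[240.6, 217.3], [238.5, 220.1]], [[272.9, 157.7], [269.0, 153.2]]]
1.3 [[[241.0, 218.8], [239.0, 221.7]], [[271.5, 158.9], [267.6, 154.4]]]
1.5 [[[241.1, 220.4], [239.1, 223.3]], [[270.1, 160.0], [266.1, 155.5]]]
```

Residuals are about 1 px in both views, so the poses hold: the blade is at (.572,-.194) with yaw -40°, the deck at (.519,.246) with yaw -13.7°, and the keeper is near 0. Next I work out the approach.

```bash
cat >> h.py <<'E'
B=pose(.572,-.1938,0,-40.15); D=pose(.5187,.2461,.07,-13.69,30)
F=np.diag([1,-1,-1])
def cur():
    from rig import ctrl
    s=ctrl.sense(); T=np.eye(4); T[:3,:3]=Ro.from_rotvec(s["orientation"]).as_matrix(); T[:3,3]=s["tool_pos"]; return T,s
def go(Tobj,p,extra=None):
    "tool over point p (m) of object frame, tool x along its x, z down"
    T,s=cur(); G=np.eye(4); G[:3,:3]=Tobj[:3,:3]@F; G[:3,3]=tf(Tobj,p)[0]
    if extra is not None: G[:3,:3]=G[:3,:3]@extra
    rv=Ro.from_matrix(T[:3,:3].T@G[:3,:3]).as_rotvec(degrees=True); d=T[:3,:3].T@(G[:3,3]-T[:3,3])
    print("t",round(s["time_s"],2),"turn",(rv/360).round(4),"shift",(d/.12).round(3),"deg",np.linalg.norm(rv).round(1),"goal",G[:3,3].round(4),"j",s["joint_pos"].round(2),"F",s["wrist_force"].round(1),"w",s["gripper_width"],s["grasp_force"])
E
python3 -c "
from h import *; go(B,[0,0,.12])"
```

```text
t 0.1 turn [ 0.0002 -0.0001  0.0446] shift [5.011 4.523 0.928] deg 16.0 goal [ 0.572  -0.1938  0.12  ] j [ 1.48  0.04  0.08 -0.   -1.62 -0.33] F [-0.2 -0.1 -0.9] w 1.0035404830381467 0.0
```

```bash
for i in 1 2 3 4 5; do python3 -m crank '[[0,0,0,0.33,0.3,0,0],[0,0,0,0.66,0.6,0,0],[0,0,0,1,0.9,0,0],[0,0,0,1,0.9,0,0]]' 40 | tail -c 300; done; python3 -m crank '[[0,0,0.0446,0,0,0,0],[0,0,0.0446,0,0,0.4,0],[0,0,0.0446,0,0,0.9,0.6],[0,0,0.0446,0,0,0.9,0.6]]'
python3 - <<'E'
from h import *; go(B,[0,0,.03])
import cv2
from rig import ctrl
ims=[]
for n,(u,v) in(("top",(355,185)),("side",(310,240))):
    c=ctrl.capture(n); pickle.dump(c,open(n+"1.pkl","wb"))
    ims.append(cv2.resize(c["frame"][v:v+70,u-15:u+55,::-1],None,fx=5.7,fy=5.7,interpolation=cv2.INTER_CUBIC))
    print(n,u-15,v)
cv2.imwrite("pics/over.png",np.hstack(ims))
E
```

```text
time_s: 0.6
tool_pos: [0.3116, 0.3978, 0.2321]
orientation: [-3.07, 0.66, -0.001]
wrist_force: [0.2, 0.5, -0.3]
gripper_width: 1.0
grasp_force: 0.0
time_s: 1.1
tool_pos: [0.3768, 0.2506, 0.2316]
orientation: [-3.071, 0.662, -0.001]
wrist_force: [0.5, 0.9, 0.7]
gripper_width: 0.999
grasp_force: 0.0
time_s: 1.6
tool_pos: [0.4421, 0.1031, 0.2308]
orientation: [3.07, -0.662, -0.001]
wrist_force: [0.1, 0.4, -1.3]
gripper_width: 1.004
grasp_force: 0.0
time_s: 2.1
tool_pos: [0.5074, -0.0439, 0.23]
orientation: [3.07, -0.661, -0.004]
wrist_force: [0.3, 0.8, 0.4]
gripper_width: 0.999
grasp_force: 0.0
time_s: 2.6
tool_pos: [0.5731, -0.1907, 0.2288]
orientation: [3.071, -0.659, -0.006]
wrist_force: [-0.2, 1.2, -0.1]
gripper_width: 1.001
grasp_force: 0.0
time_s: 3.1
tool_pos: [0.5695, -0.1875, 0.1178]
orientation: [2.95, -1.075, -0.016]
wrist_force: [0.4, -0.2, 0.6]
gripper_width: 0.603
grasp_force: 0.0
t 3.1 turn [0.0008 0.0014 0.0003] shift [0.057 0.023 0.731] deg 0.6 goal [ 0.572  -0.1938  0.03  ] j [ 0.01  0.06 -0.1  -0.   -1.42  0.86] F [ 0.4 -0.2  0.6] w 0.6033804635395437 0.0
top 340 185
side 295 240
```

View pics/over.png

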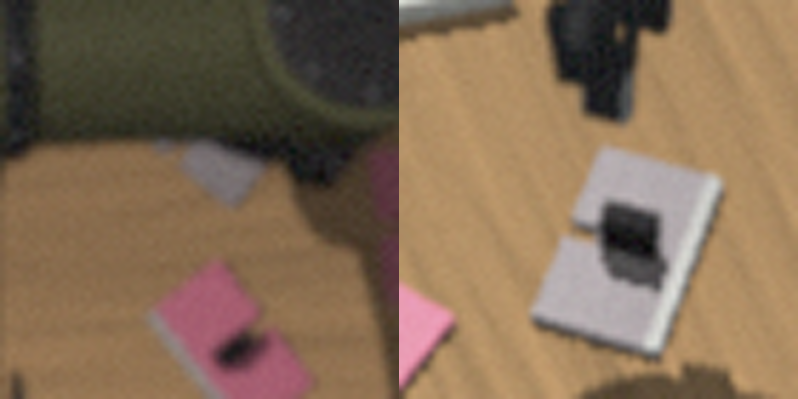

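The crop shows the hand above the grey blade, with the fingers at about (595,110) and the grip at (632,240) below them. The tool is about 7 mm off, so I correct that and descend.

```bash
python3 -m crank '[[0.0008,0.0014,0.0003,0.057,0.023,0.35,0.6],[0.0008,0.0014,0.0003,0.057,0.023,0.7,0.6],[0.0008,0.0014,0.0003,0.057,0.023,0.73,0.6],[0.0008,0.0014,0.0003,0.057,0.023,0.73,0.6]]'; python3 -c "
from h import *; go(B,[0,0,.0075])"
```

```text
time_s: 3.7
tool_pos: [0.5776, -0.1971, 0.0395]
orientation: [-2.948, 1.08, -0.023]
wrist_force: [0.9, 1.0, 0.2]
gripper_width: 0.401
grasp_force: 0.0
t 3.7 turn [-0.0011 -0.0021 -0.0002] shift [-0.057  0.011  0.266] deg 0.8 goal [ 0.572  -0.1938  0.0075] j [ 0.    0.12 -0.19  0.   -1.25  0.87] F [0.9 1.  0.2] w 0.4010335842377015 0.0
```

```bash
python3 -m crank '[[0,0,0,0,0,0,0.6],[0,0,0,0,0,0,0.6],[0,0,0,0,0,0,0.6]]'; python3 -c "
from h import *; go(B,[0,0,.0075])"
```

```text
time_s: 4.08
tool_pos: [0.5759, -0.1969, 0.0365]
orientation: [-2.948, 1.081, -0.017]
wrist_force: [0.1, 0.1, 0.9]
gripper_width: 0.403
grasp_force: 0.0
t 4.08 turn [-0.0009 -0.0016 -0.0003] shift [-0.044  0.003  0.241] deg 0.7 goal [ 0.572  -0.1938  0.0075] j [ 0.    0.12 -0.19  0.   -1.25  0.87] F [0.1 0.1 0.9] w 0.40301814260155905 0.0
```

```bash
python3 -m crank '[[-0.0009,-0.0016,-0.0003,-0.044,0.003,0.1,0.6],[-0.0009,-0.0016,-0.0003,-0.044,0.003,0.2,0.6],[-0.0009,-0.0016,-0.0003,-0.044,0.003,0.22,0.6],[-0.0009,-0.0016,-0.0003,-0.044,0.003,0.22,0.6],[-0.0009,-0.0016,-0.0003,-0.044,0.003,0.22,0.6]]'
python3 - <<'E'
from h import *; go(B,[0,0,.0075])
import cv2
from rig import ctrl
c=ctrl.capture("side"); cv2.imwrite("pics/grasp.png",cv2.resize(c["frame"][230:315,285:390,::-1],None,fx=7,fy=7,interpolation=cv2.INTER_CUBIC))
E
```

```text
time_s: 4.7
tool_pos: [0.5719, -0.1939, 0.0097]
orientation: [2.95, -1.079, -0.001]
wrist_force: [0.1, 0.1, 0.2]
gripper_width: 0.396
grasp_force: 0.0
t 4.7 turn [ 0.0001  0.0001 -0.    ] shift [ 0.    -0.002  0.018] deg 0.0 goal [ 0.572  -0.1938  0.0075] j [ 0.    0.14 -0.22 -0.   -1.21  0.87] F [0.1 0.1 0.2] w 0.39639905016538673 0.0
```

View pics/grasp.png

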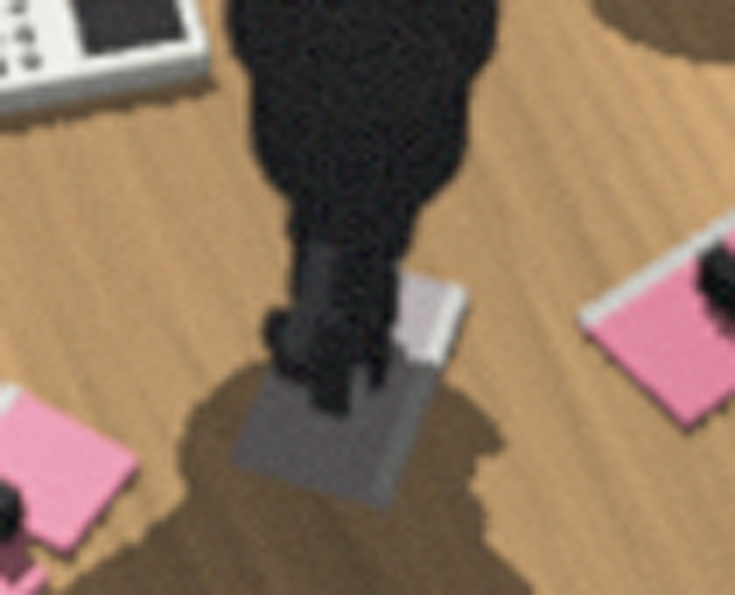

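The fingers straddle the grip at about (340,370) on the grey blade. I close, then lift.

```bash
python3 -m crank '[[0,0,0,0,0,0.01,0.8],[0,0,0,0,0,0.01,1],[0,0,0,0,0,0.01,1],[0,0,0,0,0,0.01,1],[0,0,0,0,0,0.01,1]]' 80; python3 -m crank '[[0,0,0,0,0,0,1],[0,0,0,0,0,-0.2,1],[0,0,0,0,0,-0.5,1],[0,0,0,0,0,-1,1],[0,0,0,0,0,-1,1]]'; python3 -m crank '[[0,0,0,0,0,-0.4,1],[0,0,0,0,0,-0.75,1],[0,0,0,0,0,-0.75,1],[0,0,0,0,0,-0.75,1]]'
python3 - <<'E'
from h import *
# relative to the pick: blade origin is .009 beyond TCP along tool z
go(D,[0.0,0,.109])
import cv2
from rig import ctrl
for n in("side","top"):
    c=ctrl.capture(n); pickle.dump(c,open(n+"2.pkl","wb"))
    T,s=cur(); p=proj(c,[T[:3,3]])[0]; print(n,p)
    if n=="side":
        u,v=[int(a) for a in p]; print("crop origin",u-45,v-45); im=cv2.resize(c["frame"][v-45:v+40,u-45:u+45,::-1],None,fx=7,fy=7,interpolation=cv2.INTER_CUBIC); cv2.imwrite("pics/held.png",np.clip(im*1.3,0,255))
E
```

```text
time_s: 5.38
tool_pos: [0.5719, -0.1938, 0.0085]
orientation: [2.951, -1.079, -0.001]
wrist_force: [-0.3, 0.9, 3.7]
gripper_width: 0.119
grasp_force: 81.1
time_s: 6.0
tool_pos: [0.5741, -0.1946, 0.1336]
orientation: [-2.95, 1.078, -0.012]
wrist_force: [-0.7, 0.1, -1.4]
gripper_width: 0.114
grasp_force: 80.7
time_s: 6.5
tool_pos: [0.5713, -0.1934, 0.2158]
orientation: [-2.951, 1.079, 0.007]
wrist_force: [1.0, 0.4, -3.1]
gripper_width: 0.116
grasp_force: 80.6
t 6.5 turn [ 0.0193  0.0826 -0.0718] shift [-3.102 -2.314  0.438] deg 40.0 goal [0.4657 0.259  0.1644] j [ 0.    0.05  0.07 -0.   -1.59  0.87] F [ 1.   0.4 -3.1] w 0.11645692953218646 80.59780955314636
side [336.43150615 227.6668045 ]
crop origin 291 182
top [384.05058722 200.60668433][ WARN:0@2.311] global loadsave.cpp:1063 imwrite_ Unsupported depth image for selected encoder is fallbacked to CV_8U.
```

View pics/held.png

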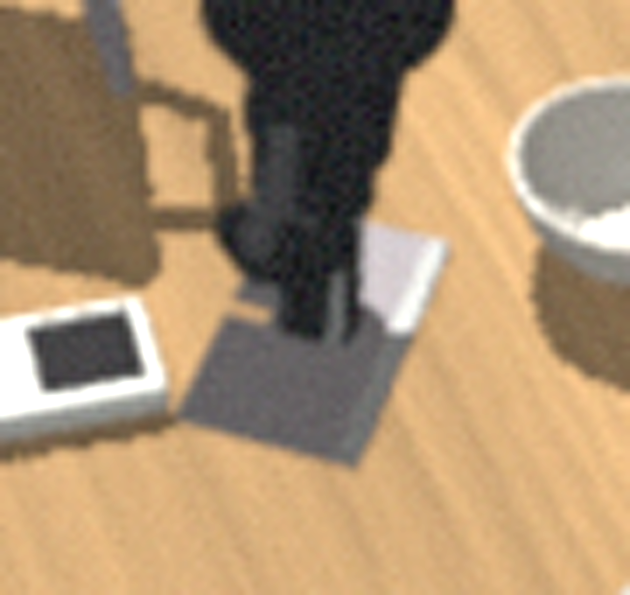

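The blade is held level. Its corners in the crop are at (447,238), (357,465) and (180,413), with the notch inside the left edge at about (240,310). I check the blade's offset in the hand.

Run:
```python
from h import *
c=pickle.load(open("side2.pkl","rb")); T,s=cur(); print(T[:3,3])
uv=np.array([[447,238],[357,465],[180,413]])/7+[291,182]
P=np.array([[30,50,5],[30,-50,0],[-30,-50,5]])*.001
P[1,2]=.0
def f(p):
    G=np.eye(4);G[:3,:3]=T[:3,:3]@F@Ro.from_euler("z",p[3],degrees=True).as_matrix();G[:3,3]=T[:3,3]+T[:3,:3]@p[:3]
    return np.r_[(proj(c,tf(G,P))-uv).ravel()]
for g in([0,0,.0085,0],): print("resid",f(np.array(g)).reshape(-1,2).round(1).tolist())
s=least_squares(lambda p:np.r_[f(np.r_[p[0],0,.0085,p[1]])],[0,0],x_scale=[.001,1]); print(s.x,f(np.r_[s.x[0],0,.0085,s.x[1]]).round(1))
```

```text
[ 0.57113663 -0.19352519  0.21540606]
resid [[0.5, 1.1], [0.3, 1.2], [-0.5, 0.1]]
[-1.20971852e-03  1.43844454e+00] [-0.4  0.7  0.4  0.9 -0.6  0.3]
```

The offset in the hand is at most about 1 mm. I carry the blade over to the deck.

```bash
for i in 1 2 3 4; do python3 -m crank '[[0,0,0,-0.2,-0.15,0,1],[0,0,0,-0.5,-0.37,0,1],[0,0,0,-0.775,-0.578,0,1],[0,0,0,-0.775,-0.578,0,1]]' | sed -n 2p; done; python3 -m crank '[[0.0039,0.0165,-0.0144,0,0,0,1],[0.0077,0.033,-0.0287,0,0,0,1],[0.0116,0.0496,-0.043,0,0,0,1],[0.0154,0.066,-0.0574,0,0,0,1],[0.0193,0.0826,-0.0718,0,0,0,1]]';python3 -m crank '[[0,0,0,0,0,0,1],[0,0,0,0,0,0,1],[0,0,0,0,0,0,1]]'; python3 -c "
from h import *; go(D,[0.001,0,.0585])"
```

```text
tool_pos: [0.5448, -0.0786, 0.2169]
tool_pos: [0.5186, 0.0337, 0.217]
tool_pos: [0.4925, 0.1462, 0.2171]
tool_pos: [0.4664, 0.2588, 0.217]
time_s: 9.22
tool_pos: [0.4672, 0.2568, 0.2182]
orientation: [2.95, -0.351, 0.801]
wrist_force: [-0.1, -0.6, -1.9]
gripper_width: 0.116
grasp_force: 80.6
time_s: 9.6
tool_pos: [0.4672, 0.258, 0.2193]
orientation: [2.953, -0.359, 0.795]
wrist_force: [0.2, -0.1, -1.7]
gripper_width: 0.118
grasp_force: 80.6
t 9.6 turn [ 0.0001 -0.0004 -0.0004] shift [-0.234 -0.006  0.809] deg 0.2 goal [0.4911 0.2528 0.1212] j [ 1.2  -0.45 -0.62  0.53 -1.36  0.03] F [ 0.2 -0.1 -1.7] w 0.11832331517290606 80.58840036392212
```

```bash
python3 -m crank '[[0,0,0,-0.1,0,0.3,1],[0,0,0,-0.234,-0.006,0.6,1],[0,0,0,-0.234,-0.006,0.81,1],[0,0,0,-0.234,-0.006,0.81,1],[0,0,0,-0.234,-0.006,0.81,1]]' | sed -n 2,4p
python3 - <<'E'
from h import *
go(D,[0.001,0,.0285])
import cv2
from rig import ctrl
ims=[]
for n in("side","top"):
    c=ctrl.capture(n); pickle.dump(c,open(n+"3.pkl","wb"))
    T,s=cur(); p=proj(c,[T[:3,3]])[0]; u,v=[int(a) for a in p]
    print(n,u-40,v-50); ims.append(cv2.resize(c["frame"][v-50:v+45,u-40:u+40,::-1],(400,475),interpolation=cv2.INTER_CUBIC))
cv2.imwrite("pics/above.png",cv2.convertScaleAbs(np.hstack(ims),alpha=1.3))
E
```

```text
tool_pos: [0.4912, 0.2533, 0.1218]
orientation: [2.953, -0.356, 0.798]
wrist_force: [0.3, 0.8, -1.4]
t 10.22 turn [ 0.     -0.0007 -0.0002] shift [-0.003  0.004  0.255] deg 0.2 goal [0.5057 0.2493 0.0952] j [ 1.13 -0.38 -0.76  0.57 -1.15 -0.03] F [ 0.3  0.8 -1.4] w 0.11607740527096745 80.50384640693665
side 219 108
top 206 181
```

View pics/above.png

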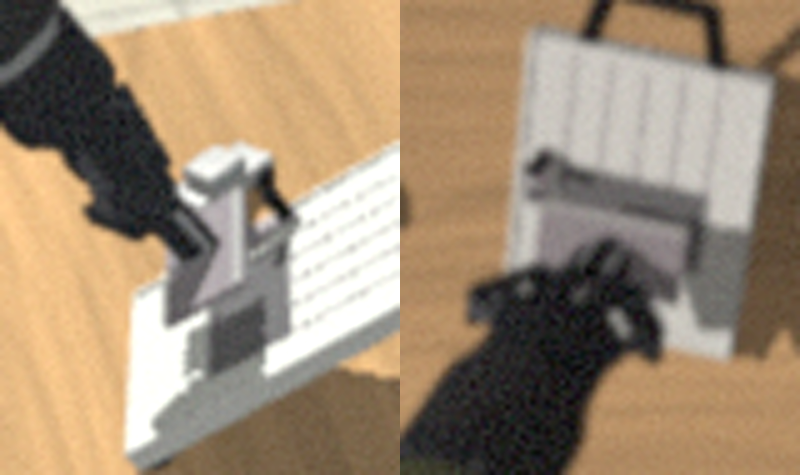

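The blade hangs level with the deck over the recess. In the top half its cutting edge runs (540,200) to (693,235), and the knob is at about (545,165). I compare that edge with the prediction.

Run:
```python
from h import *
T,s=cur(); G=T.copy(); G[:3,:3]=T[:3,:3]@F; G[:3,3]=T[:3,3]+T[:3,:3]@[0,0,.0085]
print("in deck",(np.linalg.inv(D)@G).round(4)[:3,3])
P=np.array([[30,50,5],[30,-50,5],[-30,-50,5]])*.001
for n,(u,v) in dict(side=(219,108),top=(206,181)).items():
    c=pickle.load(open(n+"3.pkl","rb")); q=(proj(c,tf(G,P))-[u,v])*5+[400*(n=="top"),0]; print(n,q.round(0).tolist())
```

```text
in deck [0.0011 0.0008 0.0509]
side [[242.0, 186.0], [244.0, 280.0], [164.0, 326.0]]
top [[537.0, 194.0], [684.0, 226.0], [673.0, 303.0]]
```

```bash
python3 -m crank '[[0,0,0,0.007,0,0.1,1],[0,0,0,0.007,0,0.2,1],[0,0,0,0.007,0,0.3,1],[0,0,0,0.007,0,0.3,1],[0,0,0,0.007,0,0.3,1]]' | sed -n 2,4p; python3 -c "
from h import *; go(D,[0.002,0.0005,.0085+.001])"
```

```text
tool_pos: [0.509, 0.2484, 0.0896]
orientation: [2.952, -0.355, 0.797]
wrist_force: [-0.7, 0.3, -1.2]
t 10.95 turn [ 0.0002 -0.0006  0.    ] shift [ 0.006 -0.005  0.104] deg 0.2 goal [0.5159 0.2473 0.0792] j [ 1.08 -0.33 -0.78  0.59 -1.06 -0.03] F [-0.7  0.3 -1.2] w 0.11802903738547631 80.50888538360596
```

```bash
python3 -m crank '[[0,0,0,0.006,-0.003,0.02,1],[0,0,0,0.006,-0.003,0.04,1],[0,0,0,0.006,-0.003,0.055,1],[0,0,0,0.006,-0.003,0.055,1]]' | sed -n 2,4p
python3 - <<'E'
from h import *
go(D,[0.002,0.0005,.0085+.001])
import cv2
from rig import ctrl
ims=[]
for n,(u,v) in dict(side=(235,130),top=(220,185)).items():
    c=ctrl.capture(n); pickle.dump(c,open(n+"4.pkl","wb"))
    ims.append(cv2.resize(c["frame"][v:v+65,u:u+57,::-1],(399,455),interpolation=cv2.INTER_CUBIC))
cv2.imwrite("pics/near.png",cv2.convertScaleAbs(np.hstack(ims),alpha=1.3))
E
```

```text
tool_pos: [0.5128, 0.2477, 0.084]
orientation: [2.952, -0.354, 0.796]
wrist_force: [-0.5, -0.2, -2.2]
t 11.45 turn [ 0.0002 -0.0005  0.    ] shift [ 0.002 -0.003  0.047] deg 0.2 goal [0.5159 0.2473 0.0792] j [ 1.07 -0.31 -0.78  0.6  -1.04 -0.03] F [-0.5 -0.2 -2.2] w 0.11511810929424576 80.5083954334259
```

View pics/near.png

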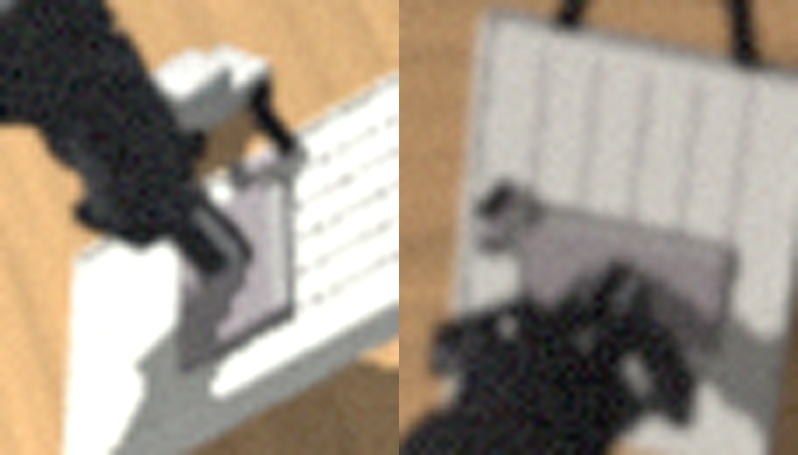

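The blade sits just over the recess, cutting edge along (290,165)-(290,315) in the side half, aligned with the walls. It is already below the pin's top with no contact force. I keep lowering.

```bash
python3 -m crank '[[0,0,0,0.002,-0.002,0.015,1],[0,0,0,0.002,-0.002,0.03,1],[0,0,0,0.002,-0.002,0.045,1],[0,0,0,0.002,-0.002,0.045,1]]' | sed -n 2,4p; python3 -c "
from h import *; go(D,[0.002,0.0005,.0085])"; python3 -m crank '[[0,0,0,0,0,0.008,1],[0,0,0,0,0,0.015,1],[0,0,0,0,0,0.015,1]]' | sed -n 2,4p; python3 -c "
from h import *; go(D,[0.002,0.0005,.0085])"
```

```text
tool_pos: [0.515, 0.248, 0.0816]
orientation: [2.953, -0.355, 0.797]
wrist_force: [-31.6, -1.0, 16.0]
t 12.05 turn [ 0.0001 -0.0006 -0.    ] shift [-0.003  0.004  0.03 ] deg 0.2 goal [0.5164 0.2472 0.0784] j [ 1.07 -0.31 -0.78  0.6  -1.03 -0.03] F [-31.6  -1.   16. ] w 0.11897813396468769 85.22002100944519
tool_pos: [0.516, 0.2485, 0.0816]
orientation: [2.953, -0.354, 0.8]
wrist_force: [-41.7, -0.8, 23.3]
t 12.43 turn [-0.0001 -0.0009  0.    ] shift [-0.009  0.01   0.026] deg 0.3 goal [0.5164 0.2472 0.0784] j [ 1.06 -0.3  -0.78  0.6  -1.03 -0.03] F [-41.7  -0.8  23.3] w 0.11756024688925991 86.82219386100769
```

Contact is about 3 mm high and the force points downhill, so the uphill edge is riding the rim. I lift slightly, shift downhill and try again.

```bash
python3 -m crank '[[0,0,0,0,0,-0.035,1],[0,0,0,-0.01,0.004,-0.035,1],[0,0,0,-0.022,0.008,-0.035,1],[0,0,0,-0.022,0.008,-0.035,1]]' | sed -n 2,4p; python3 -c "
from h import *; go(D,[0.0005,0.000,.0085])"; python3 -m crank '[[0,0,0,0,0,0.012,1],[0,0,0,0,0,0.024,1],[0,0,0,0,0,0.034,1],[0,0,0,0,0,0.034,1]]' | sed -n 2,4p; python3 -c "
from h import *; go(D,[0.0005,0.000,.0085])"
```

```text
tool_pos: [0.5121, 0.2472, 0.08]
orientation: [2.953, -0.354, 0.796]
wrist_force: [0.7, 2.0, -1.7]
t 12.93 turn [ 0.0001 -0.0005  0.    ] shift [ 0.011 -0.004  0.029] deg 0.2 goal [0.515  0.247  0.0776] j [ 1.07 -0.31 -0.79  0.6  -1.03 -0.04] F [ 0.7  2.  -1.7] w 0.11762544861667405 81.06650233268738
tool_pos: [0.5139, 0.2468, 0.0778]
orientation: [2.952, -0.355, 0.797]
wrist_force: [-11.9, -0.5, 7.1]
t 13.43 turn [ 0.0002 -0.0006 -0.    ] shift [ 0.006 -0.003  0.005] deg 0.2 goal [0.515  0.247  0.0776] j [ 1.07 -0.31 -0.79  0.6  -1.03 -0.04] F [-11.9  -0.5   7.1] w 0.1153240114347818 82.95101881027222
```

```bash
python3 -m crank '[[0,0,0,0,0,0.006,1],[0,0,0,0,0,0.006,1]]' | sed -n 2,4p; python3 -c "
from h import *; go(D,[0.0005,0.000,.0085])"
```

```text
tool_pos: [0.5141, 0.2468, 0.0777]
orientation: [2.952, -0.356, 0.797]
wrist_force: [-20.7, -2.0, 12.3]
t 13.68 turn [ 0.0002 -0.0006 -0.0001] shift [ 0.006 -0.003  0.004] deg 0.2 goal [0.515  0.247  0.0776] j [ 1.07 -0.31 -0.79  0.6  -1.03 -0.04] F [-20.7  -2.   12.3] w 0.11440839831518242 84.12414193153381
```

Firm floor contact at the right height. I release and back off square to the deck.

```bash
python3 -m crank '[[0,0,0,0,0,-0.005,0.9],[0,0,0,0,0,-0.005,0.7],[0,0,0,0,0,-0.005,0.7],[0,0,0,0,0,-0.005,0.7]]' | sed -n 2,6p;  python3 -m crank '[[0,0,0,0,0,-0.15,0.7],[0,0,0,0,0,-0.4,0.7],[0,0,0,0,0,-0.8,0.7],[0,0,0,0,0,-0.9,0.7],[0,0,0,0,0,-0.9,1]]' | sed -n 2,6p; python3 -m crank '[[0,0,0,-0.5,0,-0.1,1],[0,0,0,-1,0,-0.1,1],[0,0,0,-1,0,-0.1,1],[0,0,0,-1,0,-0.1,1]]' | sed -n 2,6p
python3 - <<'E'
from h import *
import cv2
from rig import ctrl
ims=[]
for n,(u,v) in dict(side=(235,130),top=(220,185)).items():
    c=ctrl.capture(n); pickle.dump(c,open(n+"5.pkl","wb"))
    ims.append(cv2.resize(c["frame"][v:v+65,u:u+57,::-1],(399,455),interpolation=cv2.INTER_CUBIC))
cv2.imwrite("pics/seated.png",cv2.convertScaleAbs(np.hstack(ims),alpha=1.3))
S=pose(0,0,0,0); S[:3]=(D@np.block([[np.eye(3),np.array([[.0005],[0],[0]])],[np.zeros((1,3)),1]]))[:3]
P=np.array([[30,50,5],[30,-50,5],[-30,-50,5],[-30,50,5],[-16,0,5],[-8,0,27],[8,0,27]])*.001
for n,(u,v) in dict(side=(235,130),top=(220,185)).items():
    print(n,((proj(pickle.load(open(n+"5.pkl","rb")),tf(S,P))-[u,v])*7+[399*(n=="top"),0]).round(0).tolist())
go(D,[.038,.066,.034])
E
```

```text
tool_pos: [0.5142, 0.2465, 0.0766]
orientation: [2.952, -0.355, 0.796]
wrist_force: [0.4, -0.4, 0.2]
gripper_width: 0.303
grasp_force: 0.0
tool_pos: [0.4613, 0.2602, 0.1704]
orientation: [2.954, -0.354, 0.797]
wrist_force: [-0.5, -0.1, -0.5]
gripper_width: 0.1
grasp_force: 0.0
tool_pos: [0.355, 0.2855, 0.1195]
orientation: [2.952, -0.353, 0.796]
wrist_force: [-0.3, 0.6, -0.2]
gripper_width: -0.003
grasp_force: 0.0
side [[289.0, 182.0], [296.0, 314.0], [186.0, 375.0], [185.0, 241.0], [210.0, 292.0], [196.0, 253.0], [225.0, 237.0]]
top [[528.0, 199.0], [726.0, 241.0], [711.0, 346.0], [517.0, 304.0], [617.0, 301.0], [606.0, 308.0], [609.0, 280.0]]
t 15.4 turn [ 0.0003 -0.0006 -0.0002] shift [ 1.314 -0.559  0.781] deg 0.2 goal [0.5498 0.3065 0.1184] j [ 1.52 -0.58 -0.88  0.52 -1.41 -0.31] F [ 0.4 -0.  -0.4] w -0.002968226461812786 0.0
```

View pics/seated.png

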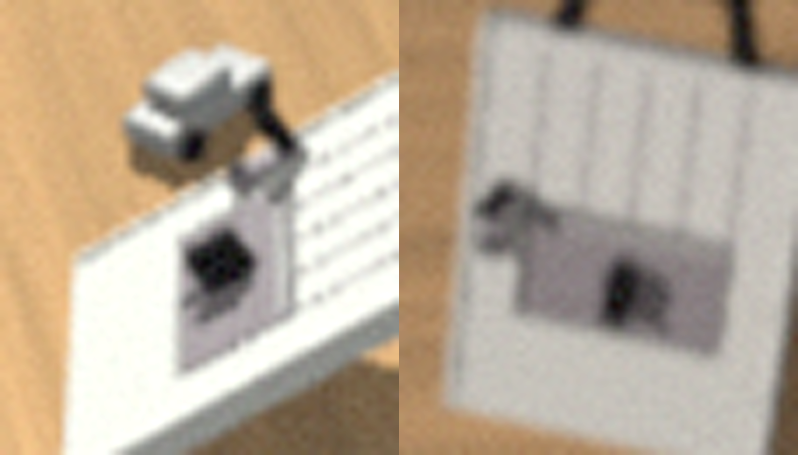

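The blade lies flat in the recess: its corners match the seated prediction within about 1 px, with the pin in the notch. The knob's base is at (290,150) in the side half, so the keeper is at about 0.05 rad. Next I straddle the knob with the fingers part open and swing it round, turning the hand with it.

```bash
python3 -m crank '[[0,0,0,0.4,-0.2,0,0.76],[0,0,0,0.8,-0.4,0,0.76],[0,0,0,1,-0.54,0,0.76],[0,0,0,1,-0.54,0,0.76]]' 30| sed -n 2p;  python3 -m crank '[[0,0,0,0.314,0,0.2,0.76],[0,0,0,0.314,0,0.5,0.76],[0,0,0,0.314,0,0.5,0.76],[0,0,0,0.314,0,0.5,0.76]]' | sed -n 2,6p; python3 -c "
from h import *
go(D,[.038,.0645,.017])"
```

```text
tool_pos: [0.4734, 0.323, 0.181]
tool_pos: [0.5319, 0.3089, 0.1483]
orientation: [2.952, -0.355, 0.797]
wrist_force: [0.1, 0.0, 0.9]
gripper_width: 0.235
grasp_force: 0.0
t 16.4 turn [ 0.0001 -0.0007 -0.0001] shift [ 0.003 -0.003  0.432] deg 0.2 goal [0.5577 0.303  0.1037] j [ 1.1  -0.19 -0.56  0.57 -1.14  0.  ] F [0.1 0.  0.9] w 0.23522236722797782 0.0
```

```bash
python3 -m crank '[[0,0,0,0.003,-0.003,0.15,0.76],[0,0,0,0.003,-0.003,0.25,0.76],[0,0,0,0.003,-0.003,0.32,0.76],[0,0,0,0.003,-0.003,0.32,0.76]]' | sed -n 2,4p;  python3 -m crank '[[0,0,0,0,0,0.03,0.76],[0,0,0,0,0,0.06,0.76],[0,0,0,0,0,0.09,0.76],[0,0,0,0,0,0.11,0.76],[0,0,0,0,0,0.11,0.76]]' | sed -n 2,6p
python3 - <<'E'
from h import *
def at(a,z=.017,r=.03):
    print(a,end=" "); go(D,[.008+r*np.cos(a),.066-r*np.sin(a),z],Ro.from_euler("z",a).as_matrix())
at(0)
for a in(.17,.34,.51,.68): at(a)
E
```

```text
tool_pos: [0.5509, 0.3047, 0.1142]
orientation: [2.952, -0.354, 0.796]
wrist_force: [0.2, -0.5, -0.0]
tool_pos: [0.5575, 0.3031, 0.1028]
orientation: [2.952, -0.355, 0.796]
wrist_force: [-1.1, 0.4, -0.1]
gripper_width: 0.238
grasp_force: 0.0
0 t 17.52 turn [ 0.0002 -0.0005  0.    ] shift [ 0.006 -0.012 -0.005] deg 0.2 goal [0.558  0.3044 0.1037] j [ 1.04 -0.12 -0.59  0.6  -1.03 -0.01] F [-1.1  0.4 -0.1] w 0.2384886636302232 0.0
0.17 t 17.52 turn [ 0.0002 -0.0005  0.0271] shift [ 0.002  0.031 -0.005] deg 9.8 goal [0.5565 0.2996 0.1035] j [ 1.04 -0.12 -0.59  0.6  -1.03 -0.01] F [-1.1  0.4 -0.1] w 0.2384886636302232 0.0
0.34 t 17.52 turn [ 0.0001 -0.0005  0.0542] shift [-0.009  0.072 -0.005] deg 19.5 goal [0.5542 0.2951 0.1029] j [ 1.04 -0.12 -0.59  0.6  -1.03 -0.01] F [-1.1  0.4 -0.1] w 0.2384886636302232 0.0
0.51 t 17.52 turn [ 0.0001 -0.0006  0.0812] shift [-0.026  0.11  -0.005] deg 29.2 goal [0.5514 0.291  0.1018] j [ 1.04 -0.12 -0.59  0.6  -1.03 -0.01] F [-1.1  0.4 -0.1] w 0.2384886636302232 0.0
0.68 t 17.52 turn [ 0.     -0.0006  0.1083] shift [-0.05   0.145 -0.005] deg 39.0 goal [0.548  0.2875 0.1004] j [ 1.04 -0.12 -0.59  0.6  -1.03 -0.01] F [-1.1  0.4 -0.1] w 0.2384886636302232 0.0
```

```bash
python3 -m crank '[[0,0,0,0,0,0,0.9],[0,0,0,0,0,0,0.9],[0,0,0,0,0,0,0.9]]' 20| sed -n 4,6p;  python3 -m crank '[[0,0,0.0271,0.002,0.031,0,0.82],[0,0,0.0542,-0.009,0.072,0,0.82],[0,0,0.0812,-0.026,0.11,0,0.82],[0,0,0.1083,-0.05,0.145,0,0.82],[0,0,0.1083,-0.05,0.145,0,0.82]]' | sed -n 2,6p
python3 - <<'E'
from h import *
def at(a,z=.017,r=.03):
    print(a,end=" "); go(D,[.008+r*np.cos(a),.066-r*np.sin(a),z],Ro.from_euler("z",a).as_matrix())
for a in(.68,.85,1.02,1.19,1.36): at(a)
E
```

```text
wrist_force: [1.6, -0.6, 0.4]
gripper_width: 0.128
grasp_force: 19.8
tool_pos: [0.5482, 0.2878, 0.1003]
orientation: [-2.625, 1.297, -0.771]
wrist_force: [-0.7, -0.4, -0.7]
gripper_width: 0.179
grasp_force: 0.0
0.68 t 18.52 turn [-0.0003 -0.0004  0.0002] shift [ 0.001  0.003 -0.002] deg 0.2 goal [0.548  0.2875 0.1004] j [ 1.05 -0.17 -0.63  0.6  -1.03 -0.69] F [-0.7 -0.4 -0.7] w 0.17943597630919705 0.0
0.85 t 18.52 turn [-0.0004 -0.0004  0.0273] shift [-0.002  0.045 -0.002] deg 9.8 goal [0.5441 0.2846 0.0986] j [ 1.05 -0.17 -0.63  0.6  -1.03 -0.69] F [-0.7 -0.4 -0.7] w 0.17943597630919705 0.0
1.02 t 18.52 turn [-0.0004 -0.0004  0.0543] shift [-0.013  0.086 -0.002] deg 19.6 goal [0.54   0.2825 0.0966] j [ 1.05 -0.17 -0.63  0.6  -1.03 -0.69] F [-0.7 -0.4 -0.7] w 0.17943597630919705 0.0
1.19 t 18.52 turn [-0.0004 -0.0004  0.0814] shift [-0.031  0.125 -0.002] deg 29.3 goal [0.5356 0.2813 0.0943] j [ 1.05 -0.17 -0.63  0.6  -1.03 -0.69] F [-0.7 -0.4 -0.7] w 0.17943597630919705 0.0
1.36 t 18.52 turn [-0.0005 -0.0003  0.1084] shift [-0.054  0.16  -0.002] deg 39.0 goal [0.5311 0.2808 0.0919] j [ 1.05 -0.17 -0.63  0.6  -1.03 -0.69] F [-0.7 -0.4 -0.7] w 0.17943597630919705 0.0
```

The knob is confirmed between the pads: they closed on about 11–12 mm. I continue the swing.

```bash
python3 -m crank '[[0,0,0.0273,-0.002,0.045,0,0.82],[0,0,0.0543,-0.013,0.086,0,0.82],[0,0,0.0814,-0.031,0.125,0,0.82],[0,0,0.1084,-0.054,0.16,0,0.82],[0,0,0.1084,-0.054,0.16,0,0.82]]' | sed -n 2,6p
python3 - <<'E'
from h import *
def at(a,z=.017,r=.03):
    print(a,end=" "); go(D,[.008+r*np.cos(a),.066-r*np.sin(a),z],Ro.from_euler("z",a).as_matrix())
for a in(1.36,1.5,1.57,1.6): at(a)
E
```

```text
tool_pos: [0.5313, 0.2808, 0.0916]
orientation: [-1.95, 1.999, -0.639]
wrist_force: [-0.8, -0.0, -0.7]
gripper_width: 0.18
grasp_force: 0.0
1.36 t 19.15 turn [-0.0005 -0.0002  0.0005] shift [-0.     0.    -0.002] deg 0.3 goal [0.5311 0.2808 0.0919] j [ 1.07 -0.21 -0.69  0.6  -1.03 -1.39] F [-0.8 -0.  -0.7] w 0.18037390244654167 0.0
1.5 t 19.15 turn [-0.0005 -0.0002  0.0228] shift [-0.003  0.035 -0.003] deg 8.2 goal [0.5275 0.2811 0.0898] j [ 1.07 -0.21 -0.69  0.6  -1.03 -1.39] F [-0.8 -0.  -0.7] w 0.18037390244654167 0.0
1.57 t 19.15 turn [-0.0005 -0.0002  0.034 ] shift [-0.006  0.052 -0.003] deg 12.2 goal [0.5257 0.2814 0.0887] j [ 1.07 -0.21 -0.69  0.6  -1.03 -1.39] F [-0.8 -0.  -0.7] w 0.18037390244654167 0.0
1.6 t 19.15 turn [-0.0005 -0.0001  0.0387] shift [-0.008  0.06  -0.003] deg 13.9 goal [0.525  0.2816 0.0883] j [ 1.07 -0.21 -0.69  0.6  -1.03 -1.39] F [-0.8 -0.  -0.7] w 0.18037390244654167 0.0
```

```bash
python3 -m crank '[[0,0,0.017,-0.003,0.03,0,0.82],[0,0,0.034,-0.006,0.055,0,0.82],[0,0,0.034,-0.006,0.065,0,0.82],[0,0,0.034,-0.006,0.075,0,0.82],[0,0,0.034,-0.006,0.075,0,0.82]]' | sed -n 2,6p
python3 - <<'E'
from h import *
T,s=cur(); print("deck",tf(np.linalg.inv(D),T[:3,3])*1000, "Ftool",T[:3,:3].T@s["wrist_force"])
E
```

```text
tool_pos: [0.5236, 0.2813, 0.0871]
orientation: [-1.701, 2.17, -0.585]
wrist_force: [-1.0, -0.6, 1.2]
gripper_width: 0.178
grasp_force: 0.5
deck [[ 5.46046784 35.3887999  16.62883492]] Ftool [ 0.7862263   0.14687784 -1.45996651]
```

```bash
for i in 1 2 3; do python3 -m crank '[[0,0,0,0,0.008,0,0.82],[0,0,0,0,0.008,0,0.82]]' >/dev/null
python3 - <<'E'
from h import *
T,s=cur(); print("deck",tf(np.linalg.inv(D),T[:3,3])*1000, "Ftool",T[:3,:3].T@s["wrist_force"],s["gripper_width"],s["grasp_force"])
E
done
```

```text
deck [[ 4.44550162 35.29559092 16.56488585]] Ftool [ 0.03646197 -1.65988491 -0.87226555] 0.18185985324568196 0.7130838185548782
deck [[ 4.09332477 35.30644243 16.73777397]] Ftool [ 0.07551816 -6.57912132  1.42110114] 0.18388942540675013 3.0087102949619293
deck [[ 3.77828219 35.31869412 16.86534235]] Ftool [ -0.18856488 -10.28528107   4.92331025] 0.17938720744061004 5.210210233926773
```

The force rises against the stop, so the keeper is fully across. I centre the fingers, open them and withdraw.

```bash
python3 -m crank '[[0,0,0,0,-0.02,0,0.75],[0,0,0,0,-0.02,0,0.7],[0,0,0,0,-0.02,0,0.7],[0,0,0,0,-0.02,0,0.7]]' | sed -n 3,6p; python3 -m crank '[[0,0,0,0,-0.02,-0.2,0.7],[0,0,0,0,-0.02,-0.5,0.7],[0,0,0,0,-0.02,-1,0.7],[0,0,0,0,-0.02,-1,0.7]]' | sed -n 2,4p; python3 -m crank '[[0,0,0,0,0.3,-0.2,0.7],[0,0,0,0,0.8,-0.4,0.7],[0,0,0,0,1,-0.5,0.7],[0,0,0,0,1,-0.5,0.7],[0,0,0,0,1,-0.5,0.7]]' | sed -n 1,4p
python3 - <<'E'
from h import *
from rig import ctrl
import cv2
# check by code: dark-knob centroid near the keeper, and blade grip unmoved, against predictions
for n in("side","top"):
    c=ctrl.capture(n); o=pickle.load(open(n+"5.pkl","rb"))
    cv2.imwrite(f"pics/final_{n}.png",c["frame"][:,:,::-1])
    g=lambda f:cv2.cvtColor(f,cv2.COLOR_RGB2GRAY).astype(float)
    A,Bf=g(o["frame"]),g(c["frame"])
    d=Bf-A; box=np.zeros_like(d,bool); q=proj(c,tf(D,[.008,.066,.02]))[0].astype(int); box[q[1]-14:q[1]+15,q[0]-14:q[0]+15]=1
    for nm,m in(("darker",(d<-35)&box),("lighter",(d>35)&box)):
        v,u=np.nonzero(m); print(n,nm,len(u),u.mean().round(1) if len(u) else "",v.mean().round(1) if len(v) else "")
    for a in(.05,1.4,1.6): print(a,proj(c,tf(D,[.008+.03*np.cos(a),.066-.03*np.sin(a),.023])).round(1))
    gp=proj(c,tf(D,[0,0,.016]))[0].astype(int); w=lambda f:f[gp[1]-6:gp[1]+7,gp[0]-5:gp[0]+6].astype(np.float32)
    print("grip shift px",cv2.phaseCorrelate(w(A),w(Bf)))
E
```

```text
orientation: [-1.699, 2.172, -0.585]
wrist_force: [-0.1, -0.4, -0.9]
gripper_width: 0.304
grasp_force: 0.0
tool_pos: [0.4663, 0.2978, 0.1971]
orientation: [-1.695, 2.165, -0.578]
wrist_force: [0.3, 0.2, -0.4]
time_s: 22.15
tool_pos: [0.3367, 0.3275, 0.1829]
orientation: [-1.699, 2.172, -0.585]
wrist_force: [1.0, 0.6, -1.0]
side darker 39 267.1 158.3
side lighter 59 274.5 151.9
0.05 [[274.9 148.6]]
1.4 [[268.8 157.2]]
1.6 [[267.3 158.2]]
grip shift px ((-0.1696683590110002, 0.80798518197874), 0.8035012092855242)
top darker 22 241.1 222.7
top lighter 45 235.1 214.0
0.05 [[232.8 212.9]]
1.4 [[240.1 221. ]]
1.6 [[240.1 222.6]]
grip shift px ((-0.08216609014706489, 0.585782821349202), 0.7982358800040351)
```

```bash
python3 -c "
from rig import ctrl; print(ctrl.hand_in())"
```

```text
the job is handed in; nothing more can be done
None
```

The job is handed in at about 22 s: the blade is flat in the recess with its notch over the pin, the keeper is turned against its stop (about 1.6 rad) over the blade's end, and the hand has let go and is clear; no toy or the bowl was touched, and the last check was by image code, which showed the blade's grip moved by under 1 px (up to about 2 mm).

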